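Clamp two handle lugs in the cam drilling jig and hold the cam at full lift

ROBOT

A 6-joint arm with a two-finger parallel gripper is mounted at the origin on the work surface. World frame = base frame: x ahead of the robot, y to its left, z up, the work surface at z = 0. Lengths are in m, angles in degrees, forces in N, time in s.
With the tool pointing down it reaches from about 0.375 to 0.9 m from the base axis. Payload 3.1 kg.
Tool frame: the origin (TCP) lies between the finger pads, 19 mm behind the fingertips; this is the grasp point; z points along the fingers, y is the line along which they close (so a half turn about z gives the same grasp; the last joint's range is limited). The gripper opens to 85 mm and grips with 20 to 120 N. Pads are 22 mm wide; open, the fingers measure 114 mm over their backs; the gripper's body (76 mm by 85 mm) begins 54 mm behind the grasp point. The pads swing forward as they close: fully open they stand 13 mm farther back than shut.
Start: joints at [60.762, 30.224, 82.088, -0, 67.689, -10.227], TCP at [0.204, 0.591, 0.25] pointing down, gripper open.
Joint ranges: [-176.69, 176.69], [-43.24, 126.21], [12.49, 139.97], [-82, 262], [0, 151.66], [-163.58, 163.58]. Speed limits (degrees/s): [159.86, 159.86, 180, 180, 180, 180].

INTERFACE

Orientations are given as a 3x3 rotation matrix whose columns are the frame's x, y, z axes.
In Python, from workcell import manip, viewer, ticket, status gives the robot as it stands (manip), with the cameras (viewer), the job (ticket) and the readings (status).
- The arm moves only by the shell command python3 inch.py 'ROWS' [FORCE]. ROWS is a JSON list of rows, 1 to 12 of them, each of 7 numbers: dx, dy, dz in m, then a rotation vector rx, ry, rz in degrees, then the finger opening in m; each row is the pose to reach, as a shift and turn from the pose commanded when the command began, along the tool's axes at that moment; what a row does not reach only later rows make up. A row lasts 1/12 s, in which the tool goes at most 0.0417 m and 7.16 degrees, less where a joint would pass 70% of its speed; a pose out of reach is approached as far as the arm can. The fingers move at their own pace and stop on an object; FORCE is the grip in N (left out, the last holds). Time passes only in rows, so rows that do not move let the fingers close. It prints the time, the measured TCP pose, the force, the opening and the grip force at its end.
- status.observe(): the state, without advancing time (a new reading comes with each control period).
- viewer.get_image(name): name is "scene" or "top"; returns a dict with "frame" (384x512x3 uint8, blue, green, red), "K" (3x3 intrinsics, pixels), "world_from_camera" (4x4, takes a point from camera to world coordinates). Camera axes: x right, y down, z forward; pixel columns grow to the right and rows downward; lengths in m; the calibration is good to about 2 mm. A picture is of the moment at which its call begins. There is no depth.
- ticket.sign_off(): hands the job in; it is judged then, once.
The state is a dict: "time_s": time; "qpos": joint angles; "joint_velocities": joint speeds; "joint_torque": joint torques, N m; "tcp_pos": TCP position; "tcp_rot": TCP orientation; "ft_force": force on the tool from outside, world axes, zero at the start; "wrist_torque": the same for the moment, N m; "opening": finger opening in m; "grasp_force": force on a finger pad.
Only numpy, scipy, OpenCV 4.12 (cv2) and the standard library are available. Lean on these libraries where they do the work, as an engineer would, in place of code of your own. Each camera call takes 0.05 s, during which the arm holds its last target. There are 200 camera calls.

TASK

Lay the two loose iron pan-handle lugs flat in the drilling jig, setting them down rather than dropping them: the round-eyed lug in the nest with the deep head recess, the T-headed one in the nest with the short wide recess, each with its head at the stop bar and its shank between the tail guides. Then take the cam lever by its upright wooden handle and swing it round to the cam's highest lift, where the lever points straight away from the nests and both spring pins press the lugs against the stop, not past that point. The lever springs back if let go, so finish while still holding it there by the handle for the drilling; leave everything else on the bench where it is.

Things in the scene. Friction and masses are not known exactly. Their poses are not given: they have to be found in the camera images.
- jig: Drilling jig bolted to the bench. Grey bed 170 (x) x 240 (y) x 12 mm thick; its top is the floor of the nests. Origin at bench level midway between the nests; z up; +y runs from the cam lever to the stop bar, a steel bar across the head ends of both nests, inner face at y = +62 mm. Steel nest blocks straight-sided, tops 24 mm above the bench; the cross-head behind the tail ends is 32 mm high.
- nest_round (a point): Round nest (jig x = -36, y = 0), on the bed's top, 12 mm above the bench, axes as the jig: the round lug's origin belongs here when it touches the stop bar; laid up to 8 mm short (to -y), best about 3, its pin pushes it home. Head recess 50 mm wide, y +18 to +62; tail guides 29 mm apart, y -40 to -22; between y -22 and +18 no blocks: room for the fingers.
- nest_tee (a point): Tee nest (jig x = +36, y = 0), the same point and use for the T-headed lug. Head recess 62 mm wide, y +38 to +62; a 29 mm wide throat y +18 to +38; tail guides 29 mm apart, y -40 to -22; between y -22 and +18 no blocks: room for the fingers.
- cam_pivot (a point): Upright axis of the cam lever (jig x = 0, y = -110 mm), at the bed's top, 12 mm above the bench. The pivot post and its cap reach 64 mm above the bench.
- cam_lever (a joint): Lever angle (rad), growing anticlockwise from above. 0: sprung against its rest, pointing to the jig's -x and 0.18 rad towards +y. Highest lift of the eccentric at 1.75: lever exactly along the jig's -y, straight away from the nests; beyond, the lift falls; stop at 2.2. A spring turns it back (1.5 N at the handle at 0, 3 to 5 N farther on). The pins then press each lug with about 8 N.
- handle: Upright turned wooden handle on the lever's end, 105 mm from the pivot: 21 mm thick (24 near the top), 67 mm tall, free to revolve on its spindle. Origin at its foot, 39 mm above the bench; top 106 mm above the bench. z up; its x and y turn with it and mean nothing.
- handle_mid (a point): Point on the handle's axis 79 mm above the bench: a good height for the TCP when pinching or pushing it from above.
- pin_round: Brass spring pin, 7 mm thick, on the cross-head, pressing the tail end of the lug in the round nest; at rest its tip is 8 mm behind a lug that touches the stop bar, and the cam moves it 13 mm. Its frame lies at the jig's origin at rest: only its contact matters.
- pin_tee: The same pin for the lug in the tee nest.
- lug_round: Dark iron lug with a round eye, flat on the bench, 100 mm long, 10 mm thick, 0.17 to 0.27 kg. Shank 24 mm wide; eye 44 mm across with an 18 mm hole. Origin on the underside on the shank's centre line, the place to grip it across its width (x). +y points to the head, which ends 62 mm from the origin; the tail ends 38 mm behind it.
- lug_tee: Dark iron lug with a T head, flat on the bench, 100 mm long, 10 mm thick, 0.17 to 0.27 kg. Shank 24 mm wide; head a cross bar 56 mm wide (x) and 16 mm long. Origin and axes as the round lug: +y points to the head, which ends 62 mm from the origin; the tail ends 38 mm behind it.
- strap: Bystander: plain straight iron strap without a head, 24 x 130 x 10 mm, lying flat.
- pan: Bystander: deep copper pan, 212 mm across, 104 mm tall, two riveted iron handles. Origin under its centre.
- funnel: Bystander: brass funnel standing on its mouth, 120 mm across, 140 mm tall. Origin under its centre.
- dapping_block: Bystander: steel dapping cube, 65 mm, with round hollows. Origin under its centre.
- hammer: Bystander: hammer lying flat, 290 mm long with a wooden shaft. Origin at the middle of the shaft, on the bench.
- rivet_bowl: Bystander: small copper bowl, 90 mm across, 35 mm tall. Origin under its centre.
- punch: Bystander: centre punch lying flat, 110 mm long, 10 mm thick. Origin near its middle.

How it is judged:
By the outcome, as a careful person would: the job done as asked, in the order asked, and still so for the second after the job is handed in, while the arm keeps its last pose, push and grip.
It also fails if it takes over 58 s, if anything falls off the work surface, if the arm or the gripper's body presses on something with over 40 N, if the wrist force passes 120 N, or if a joint passes its speed limit or range.

## Working session

There is one attempt and no reset: what is moved stays moved. The work goes in short steps, Python scripts to look and compute and a shell command to move; the robot and the scene stay as the last step left them, time stands still between calls to the robot, and variables do not carry over. Pictures are saved under pics/ and viewed, at most 10 in all, crops included, and the job is handed in when it is done.

```bash
ls; mkdir -p pics
cat > h.py <<'E'
import numpy as np, cv2
from workcell import manip, viewer, ticket, status
def snap(name,out,crop=None,scale=1):
    im=viewer.get_image(name); np.savez(f'pics/{out}.npz',K=im['K'],T=im['world_from_camera'],f=im['frame'])
    save(out,crop,scale); return im
def save(out,crop=None,scale=1,new=None):
    f=np.load(f'pics/{out}.npz')['f']
    if crop: x0,y0,x1,y1=crop; f=f[y0:y1,x0:x1]
    f=cv2.resize(f,None,fx=scale,fy=scale,interpolation=cv2.INTER_CUBIC)
    cv2.imwrite(f'pics/{new or out}.png',f)
def ray(out,u,v,z):
    d=np.load(f'pics/{out}.npz'); K,T=d['K'],d['T']
    r=T[:3,:3]@np.linalg.solve(K,[u,v,1.]); c=T[:3,3]
    return c+r*(z-c[2])/r[2]
def proj(out,p):
    d=np.load(f'pics/{out}.npz'); K,T=d['K'],d['T']
    q=K@(T[:3,:3].T@(np.array(p)-T[:3,3])); return q[:2]/q[2]
E
python3 - <<'E'
from h import *
s=status.observe(); print(s['time_s'],s['tcp_pos'],s['tcp_rot'],s['opening'])
for n in('top','scene'):
    i=snap(n,n+'0',None,1.5); print(i['world_from_camera'].round(3).tolist())
E
```

```text
inch.py
pics
workcell.py
0.0 [0.20321956 0.59033542 0.2490382 ] [[-9.45456839e-01  3.25745676e-01 -1.05808353e-03]
 [ 3.25747166e-01  9.45455036e-01 -1.88637096e-03]
 [ 3.85893218e-04 -2.12815003e-03 -9.99997661e-01]] 0.08551666705031895
[[0.002, -0.997, 0.083, 0.474], [-1.0, -0.002, -0.001, -0.001], [0.001, -0.083, -0.997, 1.512], [0.0, 0.0, 0.0, 1.0]]
[[0.287, 0.802, -0.523, 1.245], [0.958, -0.236, 0.164, -0.215], [0.008, -0.548, -0.836, 1.142], [0.0, 0.0, 0.0, 1.0]]
```

View pics/top0.png

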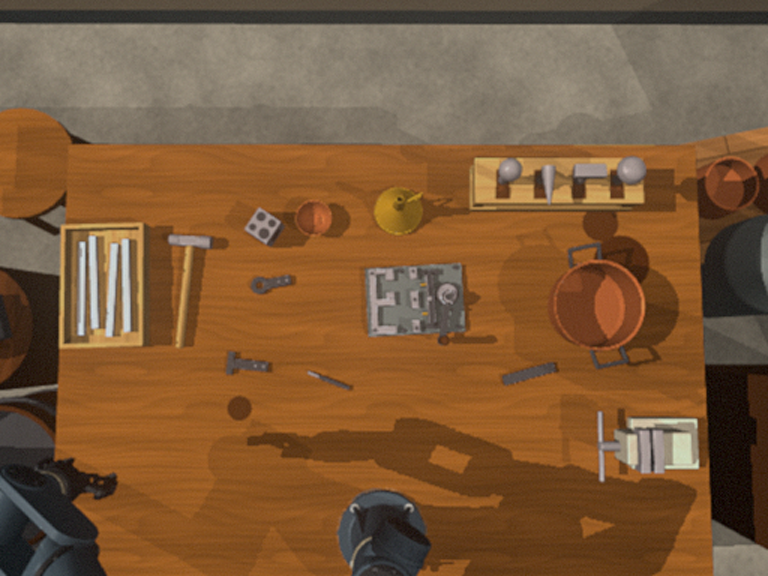

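View pics/scene0.png

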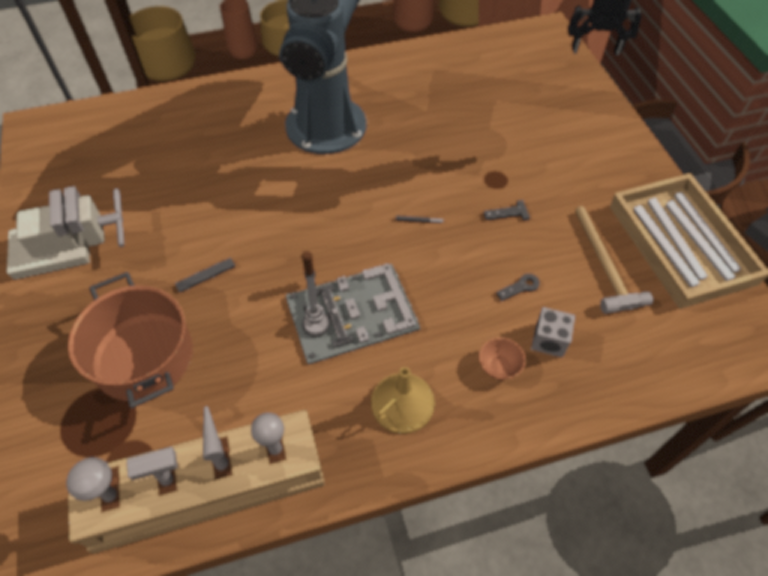

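The jig is near (415,300) in the top view with its lever towards the robot. The round lug is at (272,284), the T lug at (247,363), both with heads to the left (+y). I'll enlarge these areas.

Run:
```python
from h import *
save('top0',(140,170,270,260),6,'lugs')
save('top0',(235,165,325,235),8,'jig')
```

```text
(no output)
```

View pics/lugs.png

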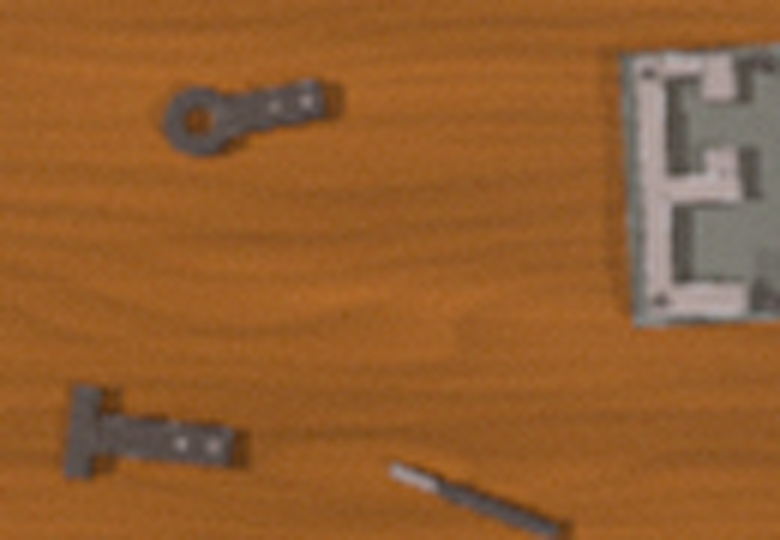

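View pics/jig.png

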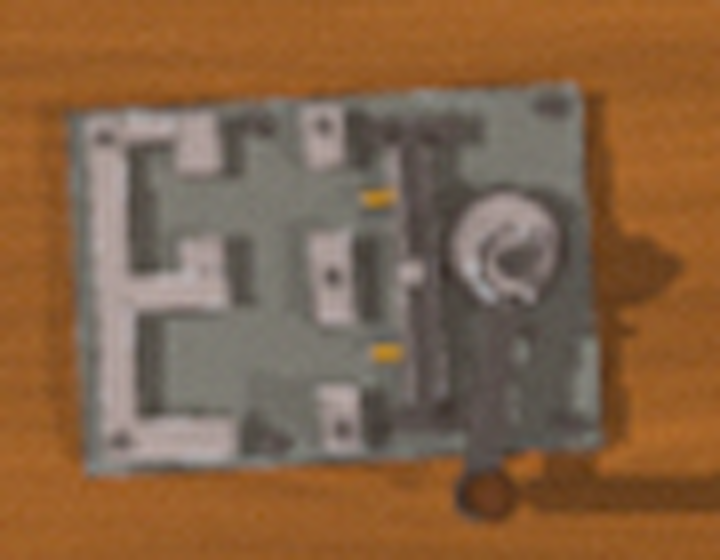

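```bash
cat > fit.py <<'E'
from h import *
from scipy.optimize import least_squares
# jig: crop pixels (8x) -> jig coords
P=[((310,235),(21.5,-22)),((350,232),(21.5,-40)),((355,322),(-21.5,-40)),((315,327),(-21.5,-22)),
((305,170),(50.5,-22)),((345,167),(50.5,-40)),((320,390),(-50.5,-22)),((357,385),(-50.5,-40)),
((128,140),(67,62)),((130,272),(5,62)),((133,312),(-11,62)),((137,420),(-61,62)),((220,172),(50.5,18)),((229,305),(-11,18)),((237,418),(-61,18)),((222,238),(21.5,18))]
W=np.array([ray('top0',235+(u+.5)/8-.5,165+(v+.5)/8-.5,.024)[:2] for (u,v),_ in P]); J=np.array([q for _,q in P])/1e3
R=lambda a:np.array([[np.cos(a),-np.sin(a)],[np.sin(a),np.cos(a)]])
f=lambda p:(J@R(p[2]).T+p[:2]-W).ravel()
s=least_squares(f,[.5,-.05,0],loss='soft_l1',f_scale=.002); print('jig',s.x[:2],np.degrees(s.x[2])); print((f(s.x).reshape(-1,2)*1e3).round(1).tolist())
for u,v in((70,113),(578,86),(88,472),(603,443)):
    print('bed corner',(R(s.x[2]).T@(ray('top0',235+(u+.5)/8-.5,165+(v+.5)/8-.5,.012)[:2]-s.x[:2])*1e3).round(1))
jig=s.x
print('handle top',ray('top0',235+490/8-.5,165+493/8-.5,.106), 'expected', jig[:2]+R(jig[2])@(np.array([0,-.11])+.105*np.array([-np.cos(.18),np.sin(.18)])))
# lugs by segmentation + model fit
fr=np.load('pics/top0.npz')['f'].astype(float)
def poly(kind):
    sh=[(-12,-38),(12,-38),(12,30),(-12,30)]
    ims=[np.array(sh)]
    if kind=='round': a=np.linspace(0,2*np.pi,60); ims.append(np.c_[22*np.cos(a),40+22*np.sin(a)])
    else: ims=[np.array([(-12,-38),(12,-38),(12,47),(-12,47)]),np.array([(-28,46),(28,46),(28,62),(-28,62)])]
    return ims
def mask(kind,p,box,S=8):
    x0,y0,x1,y1=box; m=np.zeros(((y1-y0)*S,(x1-x0)*S),np.uint8)
    def px(q):
        w=(np.array(q)/1e3)@R(p[2]).T+p[:2]
        return np.array([((proj('top0',[*a,.01])-[x0,y0]+.5)*S-.5) for a in w])
    for q in poly(kind): cv2.fillPoly(m,[np.round(px(q)*16).astype(np.int32)],255,shift=4)
    if kind=='round': a=np.linspace(0,2*np.pi,40); cv2.fillPoly(m,[np.round(px(np.c_[9*np.cos(a),40+9*np.sin(a)])*16).astype(np.int32)],0,shift=4)
    return cv2.resize(m,None,fx=1/S,fy=1/S,interpolation=cv2.INTER_AREA)/255.
from scipy.optimize import minimize
for kind,box,(e,t) in (('round',(160,178,202,200),((197,121),(326,98))),('tee',(145,228,188,255),((68,430),(234,447)))):
    x0,y0,x1,y1=box; c=fr[y0:y1,x0:x1]; ratio=c[...,0]/(c[...,2]+1)
    m=np.clip((ratio-.35)/(.8-.35),0,1)
    E=ray('top0',140+e[0]/6-.5,170+e[1]/6-.5,.01)[:2];T=ray('top0',140+t[0]/6-.5,170+t[1]/6-.5,.01)[:2]
    d=(E-T); L=np.hypot(*d); yaw=np.arctan2(-d[0],d[1]); o=T+d/L*.038
    g=lambda p:((mask(kind,p,box)-m)**2).sum()
    p0=np.array([*o,yaw]); sx=np.array([[0,0,0],[.004,0,0],[0,.004,0],[0,0,.08]])
    r=minimize(g,p0,method='Nelder-Mead',options=dict(initial_simplex=p0+sx,xatol=1e-5,fatol=1e-3))
    print(kind,'len',L,'hand',o,np.degrees(yaw),'fit',r.x[:2],np.degrees(r.x[2]),g(p0),r.fun, m.max(),np.median(ratio))
E
python3 fit.py
```

```text
jig [ 0.5653843  -0.04861447] 2.837671349346252
[[1.3, -0.4], [0.8, 0.1], [-0.7, 0.1], [0.8, -0.3], [0.2, -1.2], [-0.3, -0.7], [0.7, 0.5], [-0.7, -0.5], [-1.2, 1.8], [-2.1, -0.2], [0.4, 0.5], [-0.0, -0.0], [-0.8, -0.5], [-0.8, 0.7], [1.2, 1.9], [0.8, -1.0]]
bed corner [83.3 86.6]
bed corner [  84.8 -150.5]
bed corner [-83.6  85.8]
bed corner [ -81.5 -152.4]
handle top [ 0.46891436 -0.14284605  0.106     ] expected [ 0.46672246 -0.14481873]
round len 0.08112353645740032 hand [0.61049186 0.26369498] 10.310092639669897 fit [0.60998595 0.26519704] 11.176019947702711 10.32401283629725 5.0382391090298535 1.0 0.25308641975308643
tee len 0.10258107010911117 hand [0.40581827 0.31738002] -5.669028159648104 fit [0.40537395 0.31879845] -6.008670172028792 8.294371862915053 3.8652410744482166 1.0 0.2465753424657534
```

```bash
cat > go.py <<'E'
import sys
from h import *
# go.py x y z yawdeg(of tool y): print tool-axis shift
x,y,z,a=map(float,sys.argv[1:5]); s=status.observe(); r=s['tcp_rot']
c=np.degrees(np.arctan2(r[1,1],r[0,1])); Y=np.array([np.cos(np.radians(c)),np.sin(np.radians(c)),0]); Z=np.array([0,0,-1.]); X=np.cross(Y,Z)
d=np.array([x,y,z])-s['tcp_pos']; da=(c-a+90)%180-90 if len(sys.argv)<6 else c-a
print('t',s['time_s'],'yaw',round(c,2),'shift',(np.array([X,Y,Z])@d).round(4),'rz',round(da,2),'j',np.round(s['qpos'],1), 'rows',np.ceil(max(np.linalg.norm(d)/.0417,abs(da)/7.16)))
E
python3 go.py .4054 .3188 .10 -6 x
python3 inch.py '[[-0.2796,-0.1909,0.1491,0,0,77,0.05],[-0.2796,-0.1909,0.1491,0,0,77,0.05],[-0.2796,-0.1909,0.1491,0,0,77,0.05],[-0.2796,-0.1909,0.1491,0,0,77,0.05],[-0.2796,-0.1909,0.1491,0,0,77,0.05],[-0.2796,-0.1909,0.1491,0,0,77,0.05],[-0.2796,-0.1909,0.1491,0,0,77,0.05],[-0.2796,-0.1909,0.1491,0,0,77,0.05],[-0.2796,-0.1909,0.1491,0,0,77,0.05],[-0.2796,-0.1909,0.1491,0,0,77,0.05],[-0.2796,-0.1909,0.1491,0,0,77,0.05],[-0.2796,-0.1909,0.1491,0,0,77,0.05]]'; python3 go.py .4054 .3188 .021 -6 x
python3 -c "
from h import *
snap('scene','s1',(260,100,420,220),5)
save('s1',(260,110,400,210),5.5)
print(proj('s1',[.4054,.3188,.01]),proj('s1',[.4054,.3188,.08]))"
```

```text
time_s: 1.1
tcp_pos: [0.406, 0.3183, 0.1002]
tcp_rot: [[0.108, 0.994, -0.001], [0.994, -0.108, -0.001], [-0.001, -0.001, -1.0]]
ft_force: [0.4, 0.4, -0.1]
opening: 0.0501
grasp_force: 0.0
t 1.1 yaw -6.22 shift [ 0.0004 -0.0007  0.0792] rz -0.22 j [ 25.7  35.6 104.8   0.   39.8  31.9] rows 2.0
[333.75180961 140.35349646] [337.02857283 126.73297324]
```

View pics/s1.png

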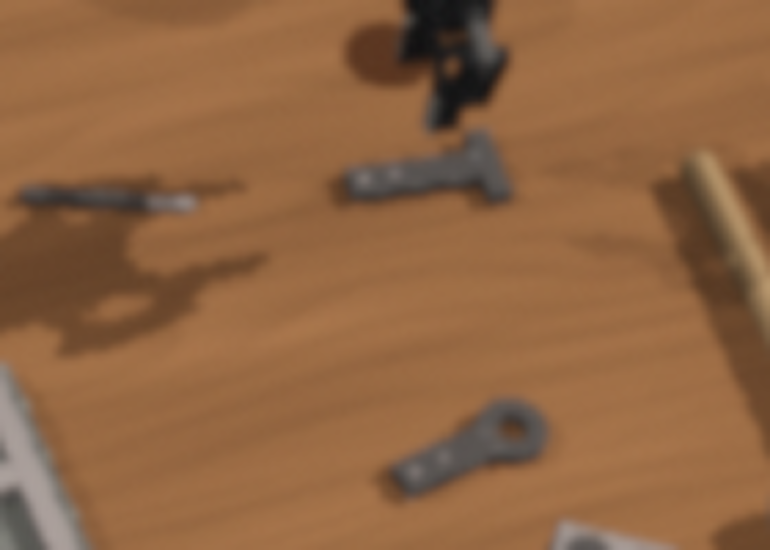

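The T lug lies at crop (350–505,165–187). The fit origin projects to (408,170), within about 1 px of the shank centre, and the fingers straddle it. Descend and grip.

```bash
python3 inch.py '[[0,0,0.04,0,0,0,0.05],[0,-0.0005,0.07,0,0,0,0.05],[0,-0.0005,0.079,0,0,0,0.05],[0,-0.0005,0.079,0,0,0,0.05],[0,-0.0005,0.079,0,0,0,0.015],[0,-0.0005,0.079,0,0,0,0.015],[0,-0.0005,0.079,0,0,0,0.015],[0,-0.0005,0.079,0,0,0,0.015],[0,-0.0005,0.079,0,0,0,0.015],[0,-0.0005,0.079,0,0,0,0.015]]' 60; python3 go.py .4054 .3188 .10 -6 x
```

```text
time_s: 1.98
tcp_pos: [0.406, 0.32, 0.0235]
tcp_rot: [[0.104, 0.995, 0.003], [0.995, -0.104, 0.001], [0.002, 0.002, -1.0]]
ft_force: [-2.2, 0.6, 7.3]
opening: 0.0217
grasp_force: 59.7
t 1.9833 yaw -5.99 shift [-0.0013 -0.0004 -0.0765] rz 0.01 j [ 25.8  43.9 106.2   0.   29.7  31.8] rows 2.0
```

```bash
python3 inch.py '[[0,0,-0.04,0,0,0,0.015],[0,0,-0.0765,0,0,0,0.015],[0,0,-0.0765,0,0,0,0.015]]'; python3 go.py .6015 -.0491 .09 2.84 x
```

```text
time_s: 2.23
tcp_pos: [0.4084, 0.3211, 0.1034]
tcp_rot: [[0.104, 0.995, 0.01], [0.995, -0.104, 0.005], [0.006, 0.009, -1.0]]
ft_force: [0.4, 0.1, -2.2]
opening: 0.0214
grasp_force: 59.5
t 2.2333 yaw -5.99 shift [-0.348   0.2307  0.0134] rz -8.83 j [ 25.8  35.2 104.6  -0.   39.5  31.8] rows 11.0
```

```bash
python3 inch.py '[[-0.348,0.2307,0.0134,0,0,-8.8,0.015],[-0.348,0.2307,0.0134,0,0,-8.8,0.015],[-0.348,0.2307,0.0134,0,0,-8.8,0.015],[-0.348,0.2307,0.0134,0,0,-8.8,0.015],[-0.348,0.2307,0.0134,0,0,-8.8,0.015],[-0.348,0.2307,0.0134,0,0,-8.8,0.015],[-0.348,0.2307,0.0134,0,0,-8.8,0.015],[-0.348,0.2307,0.0134,0,0,-8.8,0.015],[-0.348,0.2307,0.0134,0,0,-8.8,0.015],[-0.348,0.2307,0.0134,0,0,-8.8,0.015],[-0.348,0.2307,0.0134,0,0,-8.8,0.015],[-0.348,0.2307,0.0134,0,0,-8.8,0.015]]'; python3 go.py .6015 -.0491 .05 2.84 x
```

```text
time_s: 3.23
tcp_pos: [0.6, -0.0544, 0.085]
tcp_rot: [[-0.044, 0.999, 0.003], [0.999, 0.044, -0.001], [-0.001, 0.003, -1.0]]
ft_force: [-0.5, -0.1, -0.6]
opening: 0.0215
grasp_force: 59.5
t 3.2333 yaw 2.53 shift [0.0052 0.0017 0.035 ] rz -0.31 j [-15.8  41.2  92.6  -0.   46.  -18.3] rows 1.0
```

```bash
python3 inch.py '[[0.003,0.001,0.025,0,0,-0.3,0.015],[0.003,0.001,0.025,0,0,-0.3,0.015],[0.003,0.001,0.025,0,0,-0.3,0.015],[0.003,0.001,0.025,0,0,-0.3,0.015]]'; python3 go.py .6015 -.0491 .058 2.84 x
python3 - <<'E'
from h import *
snap('scene','s2');snap('top','t2')
save('s2',(185,165,285,245),7);save('t2',(235,160,325,235),7)
a=np.vstack([cv2.imread('pics/s2.png')[:,:]]) 
A=cv2.imread('pics/s2.png');B=cv2.imread('pics/t2.png')
A=cv2.resize(A,(400,320));B=cv2.resize(B,(400,333))
save('s2',(185,165,285,245),8)
E
```

```text
time_s: 3.57
tcp_pos: [0.5981, -0.0464, 0.0602]
tcp_rot: [[-0.056, 0.998, -0.001], [0.998, 0.056, 0.0], [0.001, -0.001, -1.0]]
ft_force: [1.1, -0.1, -1.9]
opening: 0.0212
grasp_force: 59.4
t 3.5667 yaw 3.18 shift [-0.0029  0.0032  0.0022] rz 0.34 j [-15.1  43.4  93.2   0.   43.4 -18.3] rows 1.0
```

View pics/s2.png

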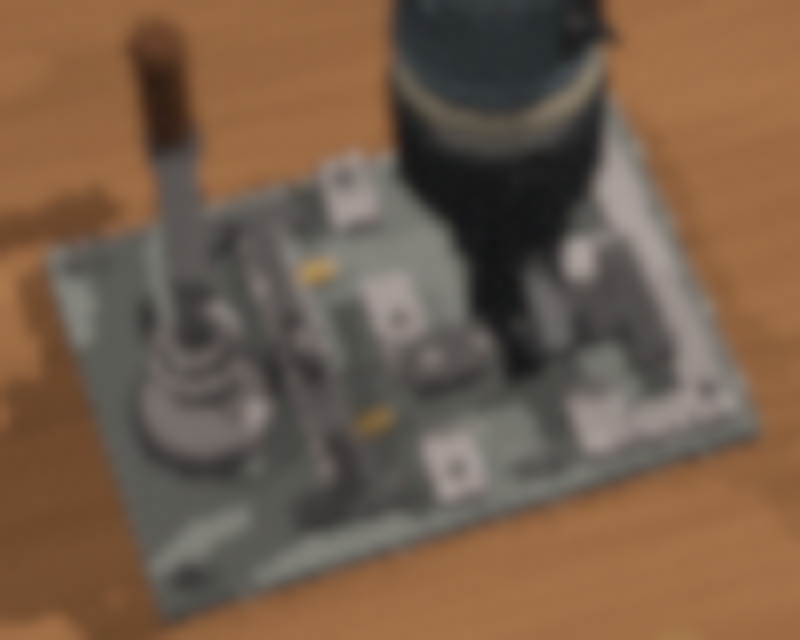

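The T lug hangs over the tee nest, its head at crop (565–670, 240–370) and its tail at (400–490, 330–390). I'll compare predictions with pixels in both cameras.

Run:
```python
from h import *
j=np.array([.5654,-.0486]);a=np.radians(2.84)
R=lambda a:np.array([[np.cos(a),-np.sin(a)],[np.sin(a),np.cos(a)]])
J=lambda x,y:j+R(a)@[x/1e3,y/1e3]
def sc(p): return ((proj('s2',p)-[185,165]+.5)*8-.5)
for n,t,s in(('tee guide hole',(323,125),(457,466)),('mid',(333,276),(398,315)),('round',(343,428),(345,178))):
    w=ray('top0',235+(t[0]+.5)/8-.5,165+(t[1]+.5)/8-.5,.024); ws=ray('s2',185+(s[0]+.5)/8-.5,165+(s[1]+.5)/8-.5,.024)
    print(n,'top',w[:2].round(4),'scene',ws[:2].round(4),'d mm',((ws-w)[:2]*1e3).round(1))
for n,c,s in(('b',(85,-152),(165,612)),('r',(85,87),(757,428)),('l',(-85,-152),(50,255))):
    ws=ray('s2',185+(s[0]+.5)/8-.5,165+(s[1]+.5)/8-.5,.012); print(n,((ws[:2]-J(*c))*1e3).round(1))
s=status.observe(); r=s['tcp_rot']; c=np.arctan2(r[1,1],r[0,1]); t=s['tcp_pos'];print(s['time_s'],t,np.degrees(c))
for n,q in(('head +x+y',(28,62)),('head -x+y',(-28,62)),('tail +x',(12,-38)),('tail -x',(-12,-38))):
    p=t[:2]+R(c)@(np.array(q)/1e3-[0,.0012]); print(n,sc([*p,t[2]-.0135]).round(), ((proj('t2',[*p,t[2]-.0135])-[235,160]+.5)*7).round())
save('t2',(235,160,325,235),8)
```

```text
tee guide hole top [ 0.6376 -0.0752] scene [ 0.6378 -0.0768] d mm [ 0.2 -1.6]
mid top [ 0.5677 -0.0797] scene [ 0.5671 -0.0809] d mm [-0.6 -1.2]
round top [ 0.4979 -0.0841] scene [ 0.4994 -0.0847] d mm [ 1.5 -0.6]
b [2.3 1. ]
r [ 1.8 -3.2]
l [6.1 0.5]
3.6667 [ 0.59918629 -0.04697359  0.06092561] 3.1638684233336316
head +x+y [681. 344.] [111. 166.]
head -x+y [630. 227.] [117. 273.]
tail +x [416. 386.] [305. 186.]
tail -x [396. 334.] [308. 232.]
```

View pics/t2.png

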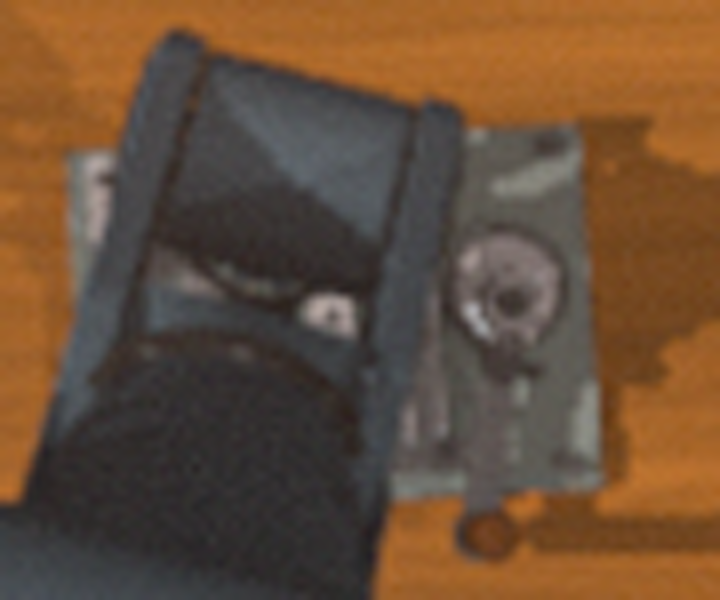

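```bash
python3 inch.py '[[-0.0025,0.003,0.009,0,0,0,0.015],[-0.0025,0.003,0.009,0,0,0,0.015],[-0.0025,0.003,0.009,0,0,0,0.015],[-0.0025,0.003,0.009,0,0,0,0.015]]'; python3 go.py .6022 -.0495 .052 3.25 x
cat > ov.py <<'E'
from h import *
import sys
out=sys.argv[1]; kind=sys.argv[2]; off=float(sys.argv[3]); box=eval(sys.argv[4]); S=int(sys.argv[5])
snap('scene',out); save(out,box,S); I=cv2.imread(f'pics/{out}.png')
j=np.array([.5661,-.0492]);a=np.radians(3.25)
R=lambda a:np.array([[np.cos(a),-np.sin(a)],[np.sin(a),np.cos(a)]])
px=lambda p:(proj(out,p)-box[:2]+.5)*S-.5
s=status.observe(); r=s['tcp_rot']; c=np.arctan2(r[1,1],r[0,1]); t=s['tcp_pos']; print(s['time_s'],t.round(4),np.degrees(c).round(2))
def dr(pts,col): cv2.polylines(I,[np.int32([px(p).round() for p in pts])],True,col,1)
for b in(((-21.5,-40),(21.5,-22)),((50.5,-40),(67,-22)),((-67,-40),(-50.5,-22)),((-61,18),(-11,62)),((5,38),(67,62)),((21.5,18),(50.5,38))):
    (x0,y0),(x1,y1)=b; dr([[*(j+R(a)@[x/1e3,y/1e3]),.024] for x,y in((x0,y0),(x1,y0),(x1,y1),(x0,y1))],(0,255,0))
if kind=='tee': P=[(-12,-38),(12,-38),(12,46),(28,46),(28,62),(-28,62),(-28,46),(-12,46)]
else: P=[(-12,-38),(12,-38)]+[(22*np.cos(q),40+22*np.sin(q)) for q in np.linspace(-np.pi/2+.6,1.5*np.pi-.6,30)]
dr([[*(t[:2]+R(c)@(np.array(q)/1e3+[0,off])),t[2]-.0135] for q in P],(0,0,255))
cv2.imwrite(f'pics/{out}.png',I)
E
python3 ov.py s3 tee -0.0012 '(222,185,282,230)' 13
```

```text
time_s: 4.0
tcp_pos: [0.6022, -0.0502, 0.051]
tcp_rot: [[-0.054, 0.999, -0.0], [0.999, 0.054, 0.0], [0.0, -0.0, -1.0]]
ft_force: [0.4, -0.5, -1.6]
opening: 0.0215
grasp_force: 59.4
t 4.0 yaw 3.08 shift [ 0.0007  0.     -0.001 ] rz -0.17 j [-15.3  44.4  92.8  -0.   42.8 -18.4] rows 1.0
4.05 [ 0.6022 -0.0502  0.051 ] 3.08
```

View pics/s3.png

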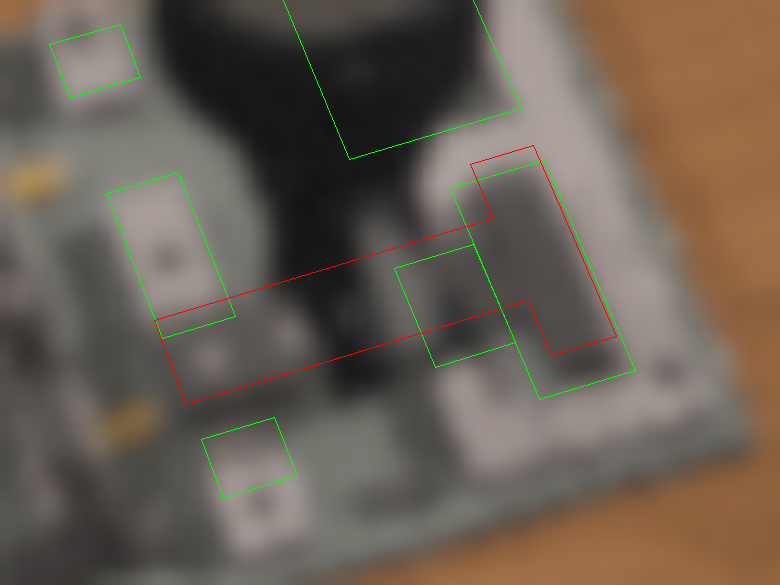

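The overlay (red lug from TCP, green jig) agrees with the picture to within about 1 px, with the head at (480–615,165–370) over its recess. Lower gently and watch the force.

```bash
python3 inch.py '[[0.0007,0,0.003,0,0,-0.2,0.015],[0.0007,0,0.006,0,0,-0.2,0.015],[0.0007,0,0.008,0,0,-0.2,0.015],[0.0007,0,0.010,0,0,-0.2,0.015],[0.0007,0,0.010,0,0,-0.2,0.015]]'; python3 go.py .6022 -.0495 .0355 3.25 x
```

```text
time_s: 4.47
tcp_pos: [0.6017, -0.0494, 0.0404]
tcp_rot: [[-0.057, 0.998, -0.001], [0.998, 0.057, 0.0], [0.0, -0.001, -1.0]]
ft_force: [-0.3, 0.3, -1.9]
opening: 0.0217
grasp_force: 59.5
t 4.4667 yaw 3.29 shift [-0.0002  0.0005  0.0049] rz 0.04 j [-15.3  45.4  92.9  -0.   41.7 -18.6] rows 1.0
```

```bash
python3 inch.py '[[0,0.0003,0.002,0,0,0,0.015],[0,0.0003,0.004,0,0,0,0.015],[0,0.0003,0.0048,0,0,0,0.015],[0,0.0003,0.0048,0,0,0,0.015]]'; python3 go.py .6022 -.0495 .0355 3.25 x
```

```text
time_s: 4.8
tcp_pos: [0.6024, -0.0494, 0.036]
tcp_rot: [[-0.057, 0.998, -0.0], [0.998, 0.057, 0.0], [0.0, -0.0, -1.0]]
ft_force: [-0.3, 0.5, -1.2]
opening: 0.0214
grasp_force: 59.5
t 4.8 yaw 3.29 shift [-0.0001 -0.0002  0.0005] rz 0.04 j [-15.3  45.8  92.9   0.   41.2 -18.6] rows 1.0
```

```bash
python3 inch.py '[[0,0,0.0007,0,0,0,0.015],[0,0,0.0012,0,0,0,0.015],[0,0,0.0012,0,0,0,0.015]]'; python3 inch.py '[[0,0,0,0,0,0,0.027],[0,0,0,0,0,0,0.032],[0,0,0,0,0,0,0.04],[0,0,0,0,0,0,0.04]]';python3 inch.py '[[0,0,-0.03,0,0,0,0.04],[0,0,-0.07,0,0,0,0.04],[0,0,-0.08,0,0,0,0.04]]'; python3 go.py .61 .2652 .10 11.2 x
```

```text
time_s: 5.05
tcp_pos: [0.6025, -0.0494, 0.0356]
tcp_rot: [[-0.058, 0.998, 0.0], [0.998, 0.058, -0.0], [-0.0, 0.0, -1.0]]
ft_force: [-2.1, 0.8, 2.8]
opening: 0.0215
grasp_force: 60.0
time_s: 5.38
tcp_pos: [0.6026, -0.0495, 0.035]
tcp_rot: [[-0.057, 0.998, 0.0], [0.998, 0.057, -0.0], [-0.0, 0.0, -1.0]]
ft_force: [-0.1, -0.6, 0.1]
opening: 0.0397
grasp_force: 0.0
time_s: 5.63
tcp_pos: [0.6053, -0.0501, 0.1195]
tcp_rot: [[-0.057, 0.998, 0.008], [0.998, 0.057, -0.002], [-0.002, 0.008, -1.0]]
ft_force: [1.1, 0.3, 1.2]
opening: 0.0399
grasp_force: 0.0
t 5.6333 yaw 3.3 shift [0.3145 0.0228 0.0195] rz -7.9 j [-15.3  38.4  91.1   0.   50.  -18.6] rows 8.0
```

```bash
python3 inch.py '[[0.3145,0.0228,0.0195,0,0,-7.9,0.05],[0.3145,0.0228,0.0195,0,0,-7.9,0.05],[0.3145,0.0228,0.0195,0,0,-7.9,0.05],[0.3145,0.0228,0.0195,0,0,-7.9,0.05],[0.3145,0.0228,0.0195,0,0,-7.9,0.05],[0.3145,0.0228,0.0195,0,0,-7.9,0.05],[0.3145,0.0228,0.0195,0,0,-7.9,0.05],[0.3145,0.0228,0.0195,0,0,-7.9,0.05],[0.3145,0.0228,0.0195,0,0,-7.9,0.05],[0.3145,0.0228,0.0195,0,0,-7.9,0.05],[0.3145,0.0228,0.0195,0,0,-7.9,0.05]]'; python3 go.py .61 .2652 .0225 11.2 x
```

```text
time_s: 6.55
tcp_pos: [0.6069, 0.2653, 0.0952]
tcp_rot: [[-0.194, 0.981, -0.001], [0.981, 0.194, -0.001], [-0.001, -0.001, -1.0]]
ft_force: [0.3, -0.5, 1.0]
opening: 0.05
grasp_force: 0.0
t 6.55 yaw 11.21 shift [-0.0007  0.003   0.0727] rz 0.01 j [14.  43.8 82.8 -0.  53.4  2.8] rows 2.0
```

```bash
python3 inch.py '[[0,0.001,0.03,0,0,0,0.05],[0,0.001,0.05,0,0,0,0.05],[0,0.001,0.05,0,0,0,0.05],[0,0.001,0.05,0,0,0,0.05]]'; python3 go.py .61 .2652 .0225 11.2 x
```

```text
time_s: 6.88
tcp_pos: [0.6075, 0.264, 0.0445]
tcp_rot: [[-0.192, 0.981, -0.003], [0.981, 0.192, -0.001], [-0.0, -0.003, -1.0]]
ft_force: [0.8, -0.2, -0.5]
opening: 0.0501
grasp_force: 0.0
t 6.8833 yaw 11.05 shift [0.0007 0.0027 0.022 ] rz -0.15 j [13.8 48.  83.6 -0.  48.6  2.8] rows 1.0
```

```bash
python3 inch.py '[[0.0007,0.0025,0.015,0,0,0,0.05],[0.0007,0.0025,0.0215,0,0,0,0.05],[0.0007,0.0025,0.0215,0,0,0,0.05],[0.0007,0.0025,0.0215,0,0,0,0.015],[0.0007,0.0025,0.0215,0,0,0,0.015],[0.0007,0.0025,0.0215,0,0,0,0.015],[0.0007,0.0025,0.0215,0,0,0,0.015],[0.0007,0.0025,0.0215,0,0,0,0.015]]' 60; python3 go.py .61 .2652 .0225 11.2 x
```

```text
time_s: 7.55
tcp_pos: [0.6108, 0.2674, 0.0248]
tcp_rot: [[-0.194, 0.981, 0.001], [0.981, 0.194, 0.0], [-0.0, 0.001, -1.0]]
ft_force: [-0.8, 0.0, 4.8]
opening: 0.0217
grasp_force: 59.1
t 7.55 yaw 11.2 shift [-0.002  -0.0012  0.0023] rz 0.0 j [14.1 49.8 83.3 -0.  46.8  2.9] rows 1.0
```

```bash
python3 inch.py '[[0,0,-0.04,0,0,0,0.015],[0,0,-0.07,0,0,0,0.015],[0,0,-0.07,0,0,0,0.015],[0,0,-0.07,0,0,0,0.015]]'; python3 go.py .5302 -.0527 .085 3.25 x
```

```text
time_s: 7.88
tcp_pos: [0.6119, 0.2677, 0.096]
tcp_rot: [[-0.194, 0.981, 0.005], [0.981, 0.194, 0.001], [0.0, 0.005, -1.0]]
ft_force: [0.4, 0.1, -1.9]
opening: 0.0213
grasp_force: 59.3
t 7.8833 yaw 11.2 shift [-0.2984 -0.1424  0.011 ] rz 7.95 j [14.1 44.  82.2  0.  53.6  2.9] rows 8.0
```

```bash
python3 inch.py '[[-0.2984,-0.1424,0.008,0,0,8,0.015],[-0.2984,-0.1424,0.008,0,0,8,0.015],[-0.2984,-0.1424,0.008,0,0,8,0.015],[-0.2984,-0.1424,0.008,0,0,8,0.015],[-0.2984,-0.1424,0.008,0,0,8,0.015],[-0.2984,-0.1424,0.008,0,0,8,0.015],[-0.2984,-0.1424,0.008,0,0,8,0.015],[-0.2984,-0.1424,0.008,0,0,8,0.015],[-0.2984,-0.1424,0.008,0,0,8,0.015],[-0.2984,-0.1424,0.008,0,0,8,0.015],[-0.2984,-0.1424,0.008,0,0,8,0.015],[-0.2984,-0.1424,0.008,0,0,8,0.015]]'; python3 go.py .5302 -.0527 .055 3.25 x
```

```text
time_s: 8.88
tcp_pos: [0.5283, -0.0518, 0.0854]
tcp_rot: [[-0.057, 0.998, -0.001], [0.998, 0.057, 0.001], [0.001, -0.001, -1.0]]
ft_force: [0.1, -1.0, -1.7]
opening: 0.0214
grasp_force: 59.4
t 8.8833 yaw 3.27 shift [-0.001   0.0018  0.0304] rz 0.02 j [-17.7  37.8 103.    0.   39.3 -21. ] rows 1.0
```

```bash
python3 inch.py '[[-0.001,0.0015,0.02,0,0,0,0.015],[-0.001,0.0015,0.034,0,0,0,0.015],[-0.001,0.0015,0.034,0,0,0,0.015],[-0.001,0.0015,0.034,0,0,0,0.015],[-0.001,0.0015,0.034,0,0,0,0.015]]'; python3 go.py .5302 -.0527 .042 3.25 x
```

```text
time_s: 9.3
tcp_pos: [0.5305, -0.0529, 0.0523]
tcp_rot: [[-0.058, 0.998, 0.0], [0.998, 0.058, -0.0], [-0.0, 0.0, -1.0]]
ft_force: [-0.5, 0.6, -1.8]
opening: 0.0214
grasp_force: 59.4
t 9.3 yaw 3.3 shift [ 0.0003 -0.0003  0.0103] rz 0.05 j [-17.7  41.3 103.4   0.   35.3 -21. ] rows 1.0
```

```bash
python3 inch.py '[[0,-0.0003,0.003,0,0,0,0.015],[0,-0.0003,0.006,0,0,0,0.015],[0,-0.0003,0.009,0,0,0,0.015],[0,-0.0003,0.011,0,0,0,0.015],[0,-0.0003,0.011,0,0,0,0.015]]'; python3 go.py .5302 -.0527 .0365 3.25 x
```

```text
time_s: 9.72
tcp_pos: [0.5297, -0.0541, 0.0407]
tcp_rot: [[-0.055, 0.998, -0.001], [0.998, 0.055, 0.0], [0.0, -0.001, -1.0]]
ft_force: [-0.0, 0.4, -2.2]
opening: 0.0213
grasp_force: 59.4
t 9.7167 yaw 3.18 shift [0.0013 0.0006 0.0042] rz -0.07 j [-17.9  42.5 103.6  -0.   33.9 -21. ] rows 1.0
```

```bash
python3 inch.py '[[0.0008,0.0003,0.002,0,0,0,0.015],[0.0008,0.0003,0.0035,0,0,0,0.015],[0.0008,0.0003,0.0045,0,0,0,0.015],[0.0008,0.0003,0.0045,0,0,0,0.015]]'; python3 go.py .5302 -.0527 .0365 3.25 x
```

```text
time_s: 10.05
tcp_pos: [0.5302, -0.0533, 0.0368]
tcp_rot: [[-0.056, 0.998, 0.0], [0.998, 0.056, -0.0], [-0.0, 0.0, -1.0]]
ft_force: [0.1, -0.2, 1.7]
opening: 0.0214
grasp_force: 59.8
t 10.05 yaw 3.19 shift [0.0006 0.     0.0003] rz -0.06 j [-17.8  43.  103.6   0.   33.4 -20.9] rows 1.0
```

Contact with the floor. Release, lift clear, then look.

```bash
python3 inch.py '[[0,0,0.0004,0,0,0,0.015],[0,0,0.0004,0,0,0,0.027],[0,0,0.0004,0,0,0,0.032],[0,0,0.0004,0,0,0,0.04],[0,0,0.0004,0,0,0,0.04]]';python3 inch.py '[[0,0,-0.03,0,0,0,0.04],[0,0,-0.07,0,0,0,0.04],[0,0,-0.11,0,0,0,0.04],[0,0,-0.14,0,0,0,0.04],[0.05,-0.15,-0.15,0,0,0,0.05],[0.05,-0.15,-0.15,0,0,0,0.05],[0.05,-0.15,-0.15,0,0,0,0.05],[0.05,-0.15,-0.15,0,0,0,0.05]]'
python3 - <<'E'
from h import *
snap('scene','s4',(185,165,285,245),8)
snap('top','t4')
A=cv2.imread('pics/s4.png')
f=np.load('pics/t4.npz')['f'][165:235,235:325]
B=cv2.resize(f,(400,311),interpolation=cv2.INTER_CUBIC)
A=cv2.resize(np.load('pics/s4.npz')['f'][165:245,190:280],(400,356),interpolation=cv2.INTER_CUBIC)
C=np.zeros((356,800,3),np.uint8);C[:,:400]=A;C[:311,400:]=B;cv2.imwrite('pics/both.png',C)
E
```

```text
time_s: 10.47
tcp_pos: [0.5303, -0.0533, 0.0361]
tcp_rot: [[-0.056, 0.998, 0.0], [0.998, 0.056, -0.0], [-0.0, 0.0, -1.0]]
ft_force: [0.2, -0.3, -0.1]
opening: 0.0403
grasp_force: 0.0
time_s: 11.13
tcp_pos: [0.374, -0.0105, 0.1862]
tcp_rot: [[-0.056, 0.998, -0.002], [0.998, 0.056, 0.001], [0.001, -0.002, -1.0]]
ft_force: [-1.0, 0.8, 0.2]
opening: 0.0496
grasp_force: 0.0
```

View pics/both.png

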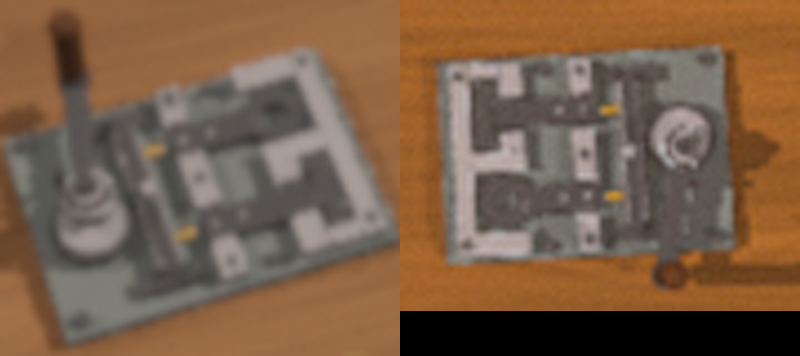

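Both lugs lie flat in their nests, head at the stop and shank between the guides, in both views. The handle's top is at panel (670,272). Next is the handle.

```bash
python3 - <<'E'
from h import *
import h
j=np.array([.5661,-.0492]);a=np.radians(3.25);P=j+.110*np.array([np.sin(a),-np.cos(a)]);print('P',P)
for th in np.linspace(0,1.75,8):
    w=a+np.pi-.18+th; print(round(th,2),(P+.105*np.array([np.cos(w),np.sin(w)])).round(4))
# handle top: circle in top image, brown blob centroid in gray/brown check
print(ray('t4',294.9,225.8,.106)[:2], 'pivot cap', ray('t4',235+(681-400+.5)/4.444-.5,165+(136+.5)/4.444-.5,.064)[:2])
E
python3 go.py .4685 -.1445 .16 3.25 x
```

```text
P [ 0.57233621 -0.15902308]
0.0 [ 0.4681 -0.1461]
0.25 [ 0.4682 -0.1723]
0.5 [ 0.4747 -0.1977]
0.75 [ 0.4873 -0.2206]
1.0 [ 0.5052 -0.2397]
1.25 [ 0.5272 -0.2538]
1.5 [ 0.5521 -0.2621]
1.75 [ 0.5782 -0.2639]
[ 0.47002796 -0.13991194] pivot cap [ 0.57920118 -0.15525324]
t 11.2333 yaw 3.23 shift [-0.1411  0.0911  0.0257] rz -0.02 j [-18.8  18.1 120.6   0.   41.9 -22. ] rows 5.0
```

```bash
python3 inch.py '[[-0.1411,0.0911,0.0257,0,0,0,0.07],[-0.1411,0.0911,0.0257,0,0,0,0.07],[-0.1411,0.0911,0.0257,0,0,0,0.07],[-0.1411,0.0911,0.0257,0,0,0,0.07],[-0.1411,0.0911,0.0257,0,0,0,0.07],[-0.1411,0.0911,0.0257,0,0,0,0.07],[-0.1411,0.0911,0.0257,0,0,0,0.07]]'; python3 go.py .4685 -.1445 .079 3.25 x
python3 - <<'E'
from h import *
snap('scene','s5')
f=np.load('pics/s4.npz')['f']
# handle pixels in s4 (arm away): brown dark column
c=f[165:190,195:220].astype(int); r=c[...,2]-c[...,0]; g=c.sum(2)
m=(g<190)&(r>15); ys,xs=np.nonzero(m); print(len(xs))
for y in range(25):
    q=xs[ys==y]; 
    if len(q): print(165+y,195+q.min(),195+q.max(),end='; ')
for z in(.039,.106): print(z,[proj('s4',[x,y,z]).round(1).tolist() for x,y in((.4681,-.1461),(.47,-.14))])
E
```

```text
time_s: 11.82
tcp_pos: [0.4759, -0.1473, 0.1599]
tcp_rot: [[-0.055, 0.998, -0.002], [0.998, 0.055, 0.001], [0.001, -0.002, -1.0]]
ft_force: [-1.1, 0.8, 0.1]
opening: 0.0698
grasp_force: 0.0
t 11.8167 yaw 3.14 shift [ 0.0032 -0.0072  0.0809] rz -0.11 j [-30.1  28.6 105.    0.   46.5 -33.2] rows 2.0
70
171 202 206; 172 202 206; 173 202 207; 174 202 207; 175 202 207; 176 203 207; 177 203 207; 178 203 207; 179 203 208; 180 203 208; 181 203 208; 182 203 208; 183 204 206; 184 204 204; 0.039 [[206.1, 180.8], [208.2, 180.8]]
0.106 [[204.0, 168.2], [206.1, 168.2]]
```

The scene image confirms the handle at about (0.468, −0.146). Descend and grip.

```bash
python3 inch.py '[[0.002,-0.0065,0,0,0,0,0.07],[0.002,-0.0065,0.03,0,0,0,0.07],[0.002,-0.0065,0.06,0,0,0,0.07],[0.002,-0.0065,0.08,0,0,0,0.07],[0.002,-0.0065,0.08,0,0,0,0.07]]'; python3 go.py .4682 -.1457 .079 3.25 x
```

```text
time_s: 12.28
tcp_pos: [0.4664, -0.1432, 0.0779]
tcp_rot: [[-0.057, 0.998, -0.007], [0.998, 0.057, 0.004], [0.005, -0.007, -1.0]]
ft_force: [-0.2, 0.4, -1.0]
opening: 0.0697
grasp_force: 0.0
t 12.2833 yaw 3.26 shift [-0.0026  0.0016 -0.0011] rz 0.01 j [-30.2  36.9 109.1  -0.   34.5 -33.5] rows 1.0
```

```bash
python3 inch.py '[[0,0,0,0,0,0,0.015],[0,0,0,0,0,0,0.015],[0,0,0,0,0,0,0.015],[0,0,0,0,0,0,0.015],[0,0,0,0,0,0,0.015],[0,0,0,0,0,0,0.015],[0,0,0,0,0,0,0.015]]' 50; python3 go.py .4682 -.1457 .079 3.25 x
```

```text
time_s: 12.87
tcp_pos: [0.4672, -0.1452, 0.082]
tcp_rot: [[-0.057, 0.998, -0.005], [0.998, 0.057, 0.001], [0.001, -0.005, -1.0]]
ft_force: [-8.1, -1.6, 8.4]
opening: 0.0205
grasp_force: 48.4
t 12.8667 yaw 3.27 shift [-0.0005  0.001   0.003 ] rz 0.02 j [-30.3  36.4 109.   -0.2  34.9 -33.5] rows 1.0
```

Run:
```python
import numpy as np
a=np.radians(3.25);R=.105
f=lambda th:R*np.array([np.cos(a+np.pi-.18+th),np.sin(a+np.pi-.18+th)])
X=np.array([-np.sin(a),np.cos(a)]);Y=np.array([np.cos(a),np.sin(a)])
for th in np.arange(0.1,1.751,.15): d=f(th)-f(0); print(round(th,2),(X@d).round(4),(Y@d).round(4))
```

```text
0.1 -0.0104 -0.0014
0.25 -0.0261 -0.0014
0.4 -0.0417 0.0008
0.55 -0.0568 0.0054
0.7 -0.071 0.0122
0.85 -0.084 0.021
1.0 -0.0956 0.0317
1.15 -0.1054 0.0439
1.3 -0.1133 0.0576
1.45 -0.1191 0.0722
1.6 -0.1226 0.0875
1.75 -0.1238 0.1032
```

```bash
python3 inch.py '[[-0.0104,-0.0024,-0.001,0,0,0,0.015],[-0.0261,-0.0024,-0.001,0,0,0,0.015],[-0.0417,-0.0002,-0.001,0,0,0,0.015],[-0.0568,0.0044,-0.001,0,0,0,0.015],[-0.071,0.0112,-0.001,0,0,0,0.015],[-0.084,0.02,-0.001,0,0,0,0.015],[-0.0956,0.0307,-0.001,0,0,0,0.015],[-0.0956,0.0307,-0.001,0,0,0,0.015],[-0.0956,0.0307,-0.001,0,0,0,0.015]]'; python3 go.py .5782 -.2639 .082 3.25 x
```

```text
time_s: 13.62
tcp_pos: [0.5057, -0.2407, 0.082]
tcp_rot: [[-0.056, 0.998, -0.0], [0.998, 0.056, -0.001], [-0.001, -0.0, -1.0]]
ft_force: [-3.7, -0.1, 5.9]
opening: 0.0205
grasp_force: 50.1
t 13.6167 yaw 3.18 shift [-0.0272  0.0711  0.    ] rz -0.07 j [-36.9  39.4  98.9  -0.1  41.7 -40. ] rows 2.0
```

```bash
python3 inch.py '[[-0.0098,0.0122,0,0,0,0,0.015],[-0.0177,0.0259,0,0,0,0,0.015],[-0.0235,0.0405,0,0,0,0,0.015],[-0.027,0.0558,0,0,0,0,0.015],[-0.0281,0.0662,0,0,0,0,0.015],[-0.0281,0.0662,0,0,0,0,0.015],[-0.0281,0.0662,0,0,0,0,0.015],[-0.0281,0.0662,0,0,0,0,0.015]]'; python3 go.py .5782 -.2639 .082 3.25 x
```

```text
time_s: 14.28
tcp_pos: [0.5724, -0.2637, 0.082]
tcp_rot: [[-0.057, 0.998, -0.001], [0.998, 0.057, -0.0], [-0.0, -0.001, -1.0]]
ft_force: [-3.5, 1.5, 5.0]
opening: 0.0204
grasp_force: 50.0
t 14.2833 yaw 3.24 shift [-0.0006  0.0058  0.    ] rz -0.01 j [-34.9  43.   88.2  -0.1  48.8 -38.1] rows 1.0
```

```bash
python3 inch.py '[[-0.0001,0.0025,0,0,0,0,0.015],[-0.0002,0.0047,0,0,0,0,0.015],[-0.0002,0.0047,0,0,0,0,0.015],[-0.0002,0.0047,0,0,0,0,0.015],[-0.0002,0.0047,0,0,0,0,0.015],[-0.0002,0.0047,0,0,0,0,0.015]]'; python3 go.py .577 -.2636 .082 3.25 x
python3 - <<'E'
from h import *
snap('scene','s6')
j=np.array([.5661,-.0492]);a=np.radians(3.1);box=(150,150,290,255)
save('s6',box,5.5);I=cv2.imread('pics/s6.png')
P=np.array([.5718,-.1589]); d=np.array([np.sin(a),-np.cos(a)])
for z,c in((.039,(0,255,0)),(.012,(255,255,0))):
    q=[((proj('s6',[*(P+t*d),z])-box[:2]+.5)*5.5) for t in(0,.105)]
    cv2.line(I,*[tuple(int(v) for v in p) for p in q],c,1)
cv2.imwrite('pics/s6.png',I)
E
```

```text
time_s: 14.78
tcp_pos: [0.5771, -0.2636, 0.082]
tcp_rot: [[-0.056, 0.998, -0.001], [0.998, 0.056, 0.0], [0.0, -0.001, -1.0]]
ft_force: [-4.6, 2.6, 5.5]
opening: 0.0208
grasp_force: 50.1
t 14.7833 yaw 3.21 shift [-0.     -0.0001  0.    ] rz -0.04 j [-34.6  43.3  87.5  -0.   49.2 -37.8] rows 1.0
```

View pics/s6.png

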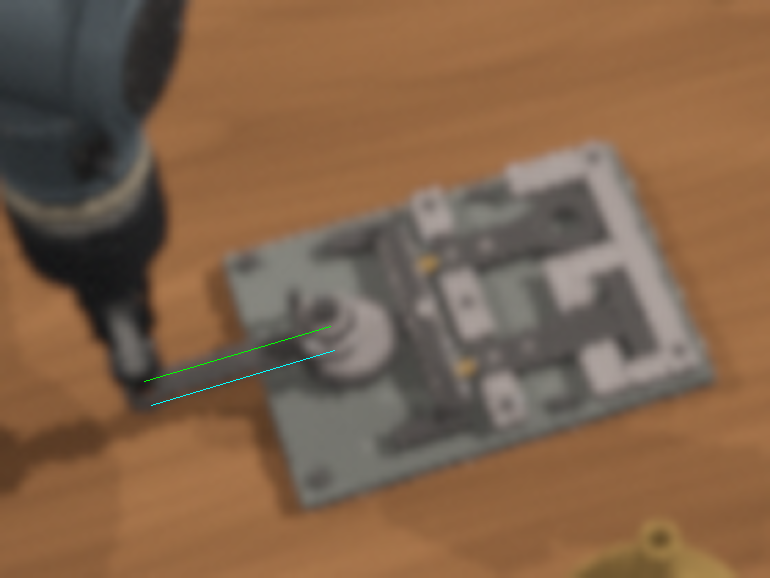

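The lever runs parallel to the bed's long edges (its centre line from about (150,388) to (290,345)). Both brass pins, near (430,262) and (465,367), touch the lug tails, and both heads sit at the stop. The grip is steady at 50 N, so I'll hand it in.

```bash
python3 -c "
from h import *
s=status.observe();print(s['time_s'],s['tcp_pos'],s['ft_force'],np.abs(s['joint_velocities']).max())
print(ticket.sign_off())"
```

```text
14.8333 [ 0.57708832 -0.26358291  0.08202927] [-3.33628389  0.88734084  5.90545426] 0.1385470332853648
the job is handed in; nothing more can be done
None
```

Both lugs are laid flat in their nests, the cam lever is swung to its highest lift with both pins pressing the lugs, and the gripper still holds it there by the handle; the job was handed in at 14.8 s, but no verdict came back and I read the final lever angle by camera and arm position to about ±1°.

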